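# Box up the green bottle and close the lid

### The job

Draw the green bottle out of the low rack and let it lie on the counter, clear of the rack. Then take it again and lay it in the wooden gift box, neck in the narrow channel and body flat on the floor of the wide part, and close the box with its loose lid, fully home all round. Don't drop the bottle or the lid, and leave the amber bottle and the other things on the counter where they are.

Things in the scene. Friction and masses are not known exactly. Their poses are not given: they have to be found in the camera images.
- green_bottle: Square green bottle, label, white cap, lying on the counter in one rack hole, neck out of the front. Body 110 x 52 x 52 mm, neck 38 mm long, 26 across, cap 20 mm long, 30 across: 168 mm in all. Origin: centre of the body's underside as it lies; x along it away from the neck (body x = -55 to 55, cap end -113 mm), z up. 0.28 to 0.46 kg. Slides when pulled; only neck and cap are free in the rack.
- green_cap (a point): Centre of the green bottle's white cap, on its long axis: 103 mm from the bottle's origin towards the neck, 26 mm above the underside, 48 mm out from the shoulder of the body.
- rack: Dark wooden bottle rack fixed to the counter, 130 mm deep (x), 190 wide (y), 70 high. Origin: centre of its underside; x points from its open front to its closed back. Two holes, each 66 mm wide and 60 high, at y = +46 and -46 mm, floored by the counter; bottles point straight out of the front. Either hole may hold the green bottle, the other the amber one.
- rack_front (a point): Middle of the foot of the rack's open front, 65 mm in front of the rack's origin; same axes as the rack.
- gift_box: Open pale wooden box fixed to the counter, 196 (x) x 148 (y) x 72 mm high, walls and floor 8 mm. Origin: centre of its underside, z up. Two plywood blocks, tops 60 mm up, fill x = -90 to -34 mm but for the neck channel between them, 42 mm wide (y = -21 to 21). The wide part for the body is x = -34 to 90, y = -66 to 66 mm. The floor is 8 mm above the underside throughout.
- box_seat (a point): On the box floor, 29 mm from the box's origin along +x and 8 mm above its underside: where the bottle's origin belongs when it lies in the box, bottle x along box x (play about 6 mm each way). Same axes as the box.
- box_lid: Loose pale wooden lid lying flat on the counter, 0.28 to 0.46 kg: plate 196 (x) x 148 (y) x 10 mm over a lip 168 x 120 x 6 mm that drops into the box's mouth (180 x 132 mm), play 6 mm each way; either way round fits. Origin: centre of the lip's underside; plate at z = 6 to 16 mm. When home its origin is over the box's centre, 66 mm above the box's underside.
- lid_bar (a point): Middle of the dark steel bar handle on the lid, 50 mm above the lid's origin. The bar runs along the lid's x, 100 mm long, 14 mm wide, 12 mm high, 28 mm clear of the plate, on two posts at its ends.
- amber_bottle: Leave alone: the amber bottle with the black cap, same shape and size as the green one, in the other hole of the rack; origin at the centre of the underside of its square body
- jam_jar: Leave alone: amber jam jar with red cap, 60 mm across, 65 mm tall; origin under its centre
- tea_tin: Leave alone: yellow round tin with a white cap, 60 mm across, 80 mm tall; origin under its centre
- mug: Leave alone: white mug, 76 mm across, 85 mm tall; origin under its centre
- bowl: Leave alone: blue bowl, 110 mm across, 45 mm tall; origin under its centre
- roll_a: Leave alone: brown bread roll, 130 x 52 x 52 mm; origin under its centre, x along it
- roll_b: Leave alone: pale bread roll, 120 x 50 x 50 mm; origin under its centre, x along it
Not all that is in view belongs to the job. What is shaped like the box_lid but pink is not meant. What is shaped like the gift_box but pink is not meant.

How it is judged:
On the way, in this order (a step that is already met when the one before it is completed fails the run):
1. the green bottle lies on the counter, let go, wholly out in front of the rack (x of green_bottle in the frame of rack below -0.12 m and height (world z) of green_bottle below 0.004 m and angle between green_bottle's own z axis and vertical below 0.06 rad and contact force between the fingers and green_bottle below 0.1 N and linear speed of green_bottle below 0.03 m/s), for 0.2 s.
2. the green bottle lies in the box, neck in the channel, flat on the floor of the box, and let go (z of green_bottle in the frame of gift_box between 0.004 and 0.0115 m and x of green_bottle in the frame of gift_box between 0.012 and 0.046 m and y of green_bottle in the frame of gift_box between -0.025 and 0.025 m and x of green_cap in the frame of gift_box below -0.055 m and contact force between the fingers and green_bottle below 0.1 N), for 0.2 s.
At the end, for the whole second after the job is handed in: Green bottle in the box, neck in the channel, underside within 3.5 mm of the box floor; lid home: at most 2.5 mm above its seat, level within 0.03 rad, centred within 12 mm, square within 0.12 rad (either way round); all at rest (z of green_bottle in the frame of gift_box between 0.004 and 0.0115 m and x of green_bottle in the frame of gift_box between 0.012 and 0.046 m and y of green_bottle in the frame of gift_box between -0.025 and 0.025 m and x of green_cap in the frame of gift_box below -0.055 m and z of box_lid in the frame of gift_box between 0.06 and 0.0685 m and horizontal distance between box_lid and gift_box below 0.012 m and angle between the z axis of box_lid and the z axis of gift_box, either way round below 0.03 rad and angle between the x axis of box_lid and the x axis of gift_box, either way round below 0.12 rad and linear speed of each of box_lid, green_bottle below 0.02 m/s); the robot touches nothing.
It fails at once if the green bottle was dropped (fell free faster than 0.6 m/s) (linear speed of green_bottle above 0.6 m/s and contact force between the fingers and green_bottle below 0.05 N).
It fails at once if the lid was dropped (fell free faster than 0.6 m/s) (linear speed of box_lid above 0.6 m/s and contact force between the fingers and box_lid below 0.05 N).
It fails at once if the amber bottle was moved more than 30 mm (distance of amber_bottle from where it was at the start of the episode above 0.03 m).
It fails at once if another thing on the counter (jar, tin, mug, bowl or roll) was moved more than 30 mm (distance of any of jam_jar, tea_tin, mug, bowl, roll_a, roll_b from where it was at the start of the episode above 0.03 m).
It also fails if it takes over 61 s, if anything falls off the work surface, if the arm or the gripper's body presses on something with over 40 N, if the wrist force passes 120 N, or if a joint passes its speed limit or range.

### The arm

A 6-joint arm with a two-finger parallel gripper is mounted at the origin on the work surface. World frame = base frame: x ahead of the robot, y to its left, z up, the work surface at z = 0. Lengths are in m, angles in rad, forces in N, time in s.
With the tool pointing down it reaches from about 0.375 to 0.975 m from the base axis. Payload 3.8 kg.
Tool frame: the origin (TCP) lies midway between the tips of the shut fingers; the grasp point (between the pads) lies 19 mm behind it; z points along the fingers, y is the direction in which the jaws open and shut (so a half turn about z gives the same grasp; the last joint's range is limited). The gripper opens to 85 mm and grips with 20 to 120 N. Pads are 22 mm wide; open, the fingers measure 114 mm over their backs; the gripper's body (76 mm by 85 mm) begins 54 mm behind the grasp point. The pads swing forward as they close: fully open they stand 13 mm farther back than shut.
Start: joints at [1.16, 0.264, 1.604, -0, 1.274, -0.037], TCP at [0.246, 0.628, 0.21] pointing down, gripper open.
Joint ranges: [-2.63, 2.63], [-0.94, 2.18], [0.31, 2.57], [-1.31, 4.45], [0, 2.66], [-2.55, 2.55]. Speed limits (rad/s): [2.57, 2.57, 3.14, 3.14, 3.14, 3.14].

### API

Orientations are given as a rotation vector (axis times angle).
In Python, from workcell import bot gives the robot as it stands.
- The arm moves only by the tool drive_tool, never from a script. Its argument "deltas" is a list of rows, each an object with "hand": the opening, from 0 (shut) to 1 (fully open); "offset": the shift along the world's x, y, z in cm, a list of three; "angular": the turn, a rotation vector about the world's x, y, z in degrees, a list of three. A call has 1 to 8 rows; each row is the pose to reach, as a shift and turn from the pose commanded when the call began; what a row does not reach only later rows make up. A row lasts 1/8 s, in which the tool goes at most 62.5 mm and 10.7 degrees, less where a joint would pass 70% of its speed; a pose out of reach is approached as far as the arm can. A call with a gripper value outside its range is refused whole. The fingers move at their own pace and stop on an object; "force" is the grip in N (left out, the last holds). Time passes only in rows, so rows that repeat a pose let the fingers close. It gives the time, the measured TCP pose, the force and the opening at its end, in the units of the state.
- bot.read_state(): the state, without advancing time (a new reading comes with each control period).
- bot.read_camera(name): name is "scene" or "top" or "wrist"; returns a dict with "frame" (400x640x3 uint8, blue, green, red), "mtx" (3x3 intrinsics, pixels), "R" (3x3) and "t" (3): a world point X has camera coordinates R X + t. Camera axes: x right, y down, z forward; pixel columns grow to the right and rows downward; lengths in m; the calibration is good to about 2 mm. A picture is of the moment at which its call begins. There is no depth.
- bot.finish_job(): hands the job in, once; it reports no verdict.
The state is a dict: "time": time; "q": joint angles; "joint_vel": joint speeds; "joint_torque": joint torques, N m; "tool_pos": TCP position; "tcp_rot": TCP orientation; "wrist_force": force on the tool from outside, world axes, zero at the start; "torque": the same for the moment, N m; "width": opening from 0.0 (shut) to 1.0 (fully open).
Only numpy, scipy, OpenCV 4.12 (cv2) and the standard library are available. Lean on these libraries where they do the work, as an engineer would, in place of code of your own. Each camera call takes 0.05 s, during which the arm holds its last target. There are 200 camera calls.

## Working session

There is one attempt and no reset: what is moved stays moved. The work goes in short steps, Python scripts to look and compute and a tool call to move; the robot and the scene stay as the last step left them, time stands still between calls to the robot, and variables do not carry over. Pictures are saved under pics/ and viewed, about 8 in all and at most 12, crops included, and the job is handed in when it is done.

Besides the shell and the picture viewer there is one more tool, called by a JSON object that holds its "api" and its "payload", one argument or row to a line. drive_tool: Moves the arm, as the interface text tells. Its arguments: {"type":"object","properties":{"deltas":{"type":"array"},"force":{"type":"number"}},"required":["deltas"]}

```bash
mkdir -p pics; cat > h.py <<'E'
import numpy as np, cv2
from workcell import bot
def cam(n,save=None):
    c=bot.read_camera(n)
    if save: cv2.imwrite('pics/'+save,c['frame'])
    return c
def ray(c,px,z):
    K,R,t=map(np.array,(c['mtx'],c['R'],c['t']))
    d=R.T@np.linalg.solve(K,np.array([px[0],px[1],1.0])); o=-R.T@t
    return o+d*(z-o[2])/d[2]
def proj(c,X):
    p=np.array(c['mtx'])@(np.array(c['R'])@np.array(X)+np.array(c['t'])); return p[:2]/p[2]
E
python3 - <<'E'
from h import *
a=cam('top','top0.png');b=cam('scene','scene0.png')
for c in(a,b): print(np.array(c['mtx']).round(1).tolist(),np.array(c['R']).round(3).tolist(),(-np.array(c['R']).T@np.array(c['t'])).round(3))
print(bot.read_state())
E
```

```text
[[406.3, 0.0, 321.5], [0.0, 406.3, 194.6], [0.0, 0.0, 1.0]] [[-0.017, -1.0, -0.003], [-0.998, 0.017, -0.067], [0.067, 0.001, -0.998]] [ 0.399 -0.031  1.381]
[[411.9, 0.0, 321.8], [0.0, 411.9, 198.3], [0.0, 0.0, 1.0]] [[0.861, 0.508, -0.013], [0.383, -0.666, -0.64], [-0.334, 0.547, -0.768]] [ 0.851 -0.591  0.855]
{'time': 0.1, 'q': array([ 1.16008151e+00,  2.64692420e-01,  1.60523695e+00, -2.85226245e-05,
        1.27369041e+00, -3.68885092e-02]), 'joint_vel': array([ 1.30828797e-04, -2.34187641e-04, -3.65637090e-03,  3.95250965e-05,
       -1.23877342e-03, -4.11144555e-04]), 'joint_torque': array([ 7.98879792e-04, -5.16707575e+01, -3.68590271e+01, -9.42219231e-05,
        6.33873919e-03,  2.21803811e-05]), 'tool_pos': array([0.24622138, 0.62774002, 0.20907698]), 'tcp_rot': array([-0.58369992, -3.08645906,  0.00311389]), 'wrist_force': array([-0.12643938, -1.13126947,  0.40612944]), 'torque': array([ 0.02949817,  0.0156948 , -0.08072599]), 'width': 1.00502295763502}
```

View pics/top0.png

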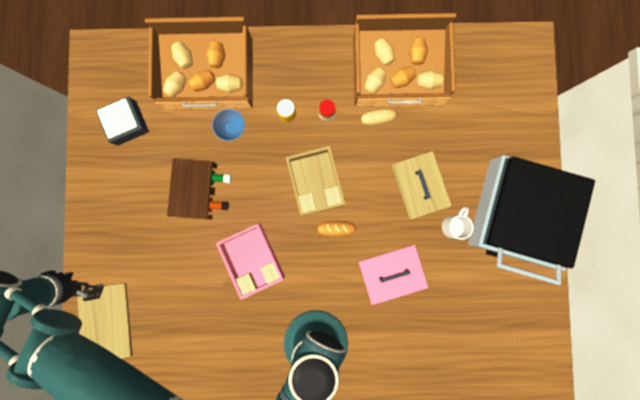

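View pics/scene0.png

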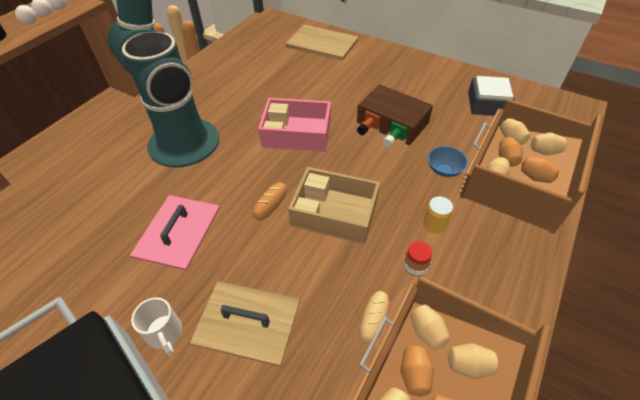

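The candidates are:
- **Bottle:** the green one with a white cap (220,178), not the amber one with a black cap (218,205).
- **Box:** the pale one (315,181), not the pink one (250,262).
- **Lid:** the pale one with a bar (422,185), not the pink one (394,275) or the bare board (105,320).

I'll check these choices in one close crop.

```bash
python3 - <<'E'
from h import *
f=cv2.imread('pics/top0.png');s=cv2.imread('pics/scene0.png')
def t(im,x,y,w=80,h=75):
    o=cv2.resize(im[y:y+h,x:x+w],(400,300),interpolation=cv2.INTER_CUBIC)
    for k in range(0,w,10): cv2.line(o,(int(k*400/w),0),(int(k*400/w),5),(0,0,255),1);cv2.putText(o,str(x+k),(int(k*400/w),14),0,.33,(0,0,255))
    for k in range(0,h,10): cv2.line(o,(0,int(k*300/h)),(5,int(k*300/h)),(0,0,255),1);cv2.putText(o,str(y+k),(6,int(k*300/h)+4),0,.33,(0,0,255))
    return o
cv2.imwrite('pics/c1.png',np.vstack([np.hstack([t(f,160,150),t(f,278,143)]),np.hstack([t(f,385,147),t(s,352,80,90,68)])]))
E
```

```text
(no output)
```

View pics/c1.png

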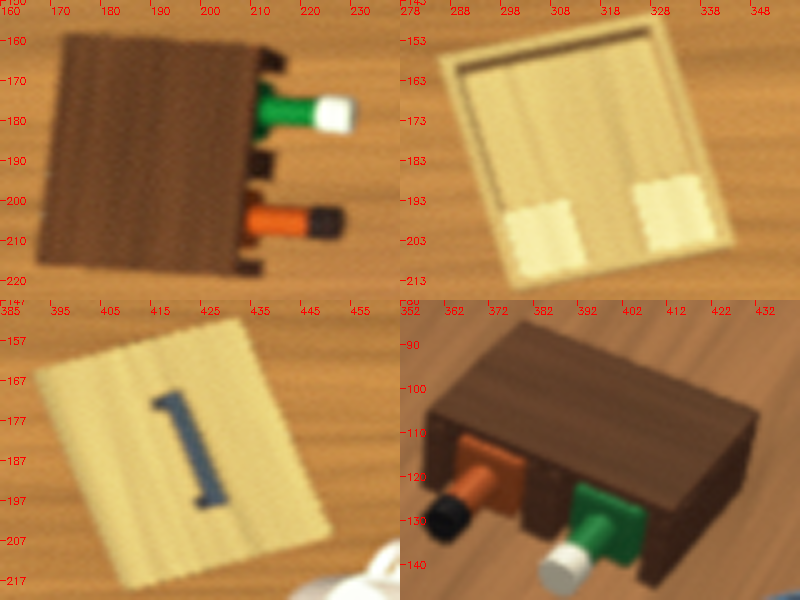

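The crop confirms all three choices: green bottle with its white cap at (227,178.6), pale box with blocks towards the robot, and pale lid with a dark bar.

```bash
python3 - <<'E'
from h import *
a=cam('top'); 
P=lambda L,z:np.array([ray(a,p,z) for p in L])[:,:2]
for n,L,z in(('rack',[(172.4,158.3),(212.4,161.8),(209.4,219),(167,216)],.07),('box',[(285.6,157.5),(329,146.5),(345,203.8),(300.8,215.5)],.072),('lid',[(392.2,165),(433,151.5),(451.4,205.8),(411,219.5)],.016)):
    q=P(L,z); e=np.roll(q,-1,0)-q
    print(n,q.mean(0).round(4),'sides',np.linalg.norm(e,axis=1).round(3),'ang',np.degrees(np.arctan2(e[:,1],e[:,0])).round(1))
print('cap',P([(227,178.6),(231,178.6),(214,178)],.026).round(4)); q=P([(418,171),(428,198.3)],.056);print('bar',q.mean(0),np.degrees(np.arctan2(*(q[0]-q[1])[::-1])))
# green/white axis from scene
R=cv2.Rodrigues(bot.read_state()['tcp_rot'])[0];print(R.round(3))
E
```

```text
rack [0.5137 0.3952] sides [0.131 0.186 0.137 0.188] ang [-96.  177.1  85.   -4.9]
box [ 0.5325 -0.0096] sides [0.146 0.194 0.147 0.195] ang [ -76.6 -165.6  103.9   13.9]
lid [ 0.5164 -0.3685] sides [0.146 0.193 0.144 0.194] ang [ -72.6 -163.4  107.7   17.3]
cap [[0.5493 0.2865]
 [0.549  0.273 ]
 [0.552  0.3301]]
bar [ 0.5151973  -0.36229729] 18.22155372402567
[[-0.931  0.365 -0.001]
 [ 0.365  0.931 -0.002]
 [ 0.    -0.002 -1.   ]]
```

{"api": "drive_tool", "payload": {
  "deltas": [
    {"hand": 1, "offset": [30.3, -34.2, -4], "angular": [0, 0, -73]},
    {"hand": 1, "offset": [30.3, -34.2, -4], "angular": [0, 0, -73]},
    {"hand": 1, "offset": [30.3, -34.2, -4], "angular": [0, 0, -73]},
    {"hand": 1, "offset": [30.3, -34.2, -4], "angular": [0, 0, -73]},
    {"hand": 1, "offset": [30.3, -34.2, -4], "angular": [0, 0, -73]},
    {"hand": 1, "offset": [30.3, -34.2, -4], "angular": [0, 0, -73]},
    {"hand": 1, "offset": [30.3, -34.2, -4], "angular": [0, 0, -73]},
    {"hand": 1, "offset": [30.3, -34.2, -4], "angular": [0, 0, -73]}
  ]
}}

```text
time: 1.15
tool_pos: [0.551, 0.2833, 0.1695]
tcp_rot: [2.309, 2.13, -0.002]
wrist_force: [-1.4, -0.1, -0.2]
width: 1.0
```

{"api": "drive_tool", "payload": {
  "deltas": [
    {"hand": 1, "offset": [0, 0, 0], "angular": [0, 0, 0]},
    {"hand": 1, "offset": [0, 0, 0], "angular": [0, 0, 0]},
    {"hand": 1, "offset": [0, 0, 0], "angular": [0, 0, 0]}
  ]
}}

```text
time: 1.52
tool_pos: [0.5485, 0.2879, 0.1704]
tcp_rot: [-2.303, -2.137, -0.0]
wrist_force: [-0.5, -0.1, -0.1]
width: 1.001
```

```bash
python3 - <<'E'
from h import *
c=cam('wrist','w1.png')
R=cv2.Rodrigues(bot.read_state()['tcp_rot'])[0];print(R.round(3),bot.read_state()['tool_pos'])
print((-np.array(c['R']).T@np.array(c['t'])).round(3),np.array(c['R']).round(2))
hsv=cv2.cvtColor(c['frame'],cv2.COLOR_BGR2HSV)
for n,lo,hi in(('white',(0,0,170),(180,50,255)),('green',(50,120,40),(85,255,255))):
    m=cv2.morphologyEx(cv2.inRange(hsv,lo,hi),cv2.MORPH_OPEN,np.ones((3,3)))
    for k in cv2.findContours(m,0,2)[0]:
        if cv2.contourArea(k)>150: print(n,cv2.contourArea(k),cv2.boundingRect(k),cv2.minAreaRect(k))
E
```

```text
[[ 0.075  0.997  0.   ]
 [ 0.997 -0.075  0.   ]
 [ 0.    -0.    -1.   ]] [0.54856985 0.28780548 0.17048375]
[0.555 0.364 0.336] [[ 1.   -0.07 -0.  ]
 [-0.07 -0.95  0.3 ]
 [-0.02 -0.3  -0.95]]
white 614.5 (431, 257, 42, 59) ((452.3055419921875, 283.64093017578125), (66.60693359375, 17.414751052856445), 63.8531608581543)
white 612.0 (171, 257, 43, 59) ((191.2000274658203, 283.6000061035156), (16.994115829467773, 67.08203887939453), 26.56505012512207)
white 539.0 (310, 167, 29, 22) ((324.0, 177.5), (21.0, 28.0), 90.0)
green 819.5 (312, 133, 27, 34) ((325.0, 149.5), (33.0, 26.0), 90.0)
```

View pics/w1.png

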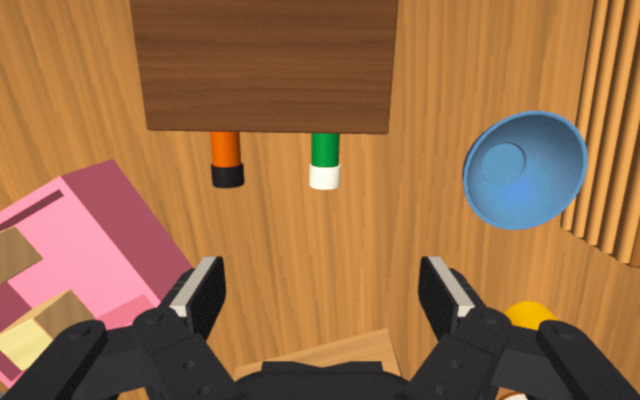

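```bash
python3 - <<'E'
from h import *
c=cam('wrist')
for p,z in(((324.5,177),.03),((324.5,165),.041),((325,149),.03),((463,175),.045),((466,160),.045),((267,131),.07),((148,128),.07),((388,133),.07)): print(p,ray(c,p,z).round(4))
E
```

```text
(324.5, 177) [0.5518 0.2856 0.03  ]
(324.5, 165) [0.5528 0.2995 0.041 ]
(325, 149) [0.5542 0.3121 0.03  ]
(463, 175) [0.6761 0.2821 0.045 ]
(466, 160) [0.678  0.2957 0.045 ]
(267, 131) [0.5097 0.3365 0.07  ]
(148, 128) [0.4167 0.3458 0.07  ]
(388, 133) [0.6048 0.3279 0.07  ]
```

{"api": "drive_tool", "payload": {
  "deltas": [
    {"hand": 0.8, "offset": [0.3, 0.2, -6], "angular": [0, 0, -0.7]},
    {"hand": 0.8, "offset": [0.3, 0.2, -11], "angular": [0, 0, -0.7]},
    {"hand": 0.8, "offset": [0.3, 0.2, -14], "angular": [0, 0, -0.7]},
    {"hand": 0.8, "offset": [0.3, 0.2, -16], "angular": [0, 0, -0.7]},
    {"hand": 0.8, "offset": [0.3, 0.2, -16.3], "angular": [0, 0, -0.7]},
    {"hand": 0.8, "offset": [0.3, 0.2, -16.3], "angular": [0, 0, -0.7]},
    {"hand": 0.8, "offset": [0.3, 0.2, -16.3], "angular": [0, 0, -0.7]}
  ]
}}

```text
time: 2.5
tool_pos: [0.554, 0.2891, 0.0092]
tcp_rot: [2.318, 2.119, 0.005]
wrist_force: [0.1, -0.5, 0.6]
width: 0.798
```

{"api": "drive_tool", "payload": {
  "deltas": [
    {"hand": 0, "offset": [0, 0, 0], "angular": [0, 0, 0]},
    {"hand": 0, "offset": [0, 0, 0], "angular": [0, 0, 0]},
    {"hand": 0, "offset": [0, 0, 0], "angular": [0, 0, 0]},
    {"hand": 0, "offset": [0, 0, 0], "angular": [0, 0, 0]},
    {"hand": 0, "offset": [0, 0, 0], "angular": [0, 0, 0]}
  ],
  "force": 40
}}

```text
time: 3.12
tool_pos: [0.5528, 0.2883, 0.0079]
tcp_rot: [2.318, 2.12, 0.001]
wrist_force: [-1.6, -2.2, 5.6]
width: 0.309
```

{"api": "drive_tool", "payload": {
  "deltas": [
    {"hand": 0, "offset": [-0.1, -1, 0], "angular": [0, 0, 0]},
    {"hand": 0, "offset": [-0.2, -2, 0], "angular": [0, 0, 0]},
    {"hand": 0, "offset": [-0.3, -3, 0], "angular": [0, 0, 0]},
    {"hand": 0, "offset": [-0.4, -4, 0], "angular": [0, 0, 0]},
    {"hand": 0, "offset": [-0.5, -5, 0], "angular": [0, 0, 0]},
    {"hand": 0, "offset": [-0.5, -5, 0], "angular": [0, 0, 0]}
  ]
}}

```text
time: 3.88
tool_pos: [0.5473, 0.2366, 0.0074]
tcp_rot: [2.318, 2.119, -0.003]
wrist_force: [-0.4, -0.8, 5.4]
width: 0.306
```

```bash
python3 - <<'E'
from h import *
c=cam('wrist','w2.png');s=bot.read_state();print(s['tool_pos'],s['width'],s['wrist_force'])
E
```

```text
[0.54731937 0.23662261 0.00745818] 0.3087499033491268 [-0.05422026 -3.97510349  5.91704462]
```

View pics/w2.png

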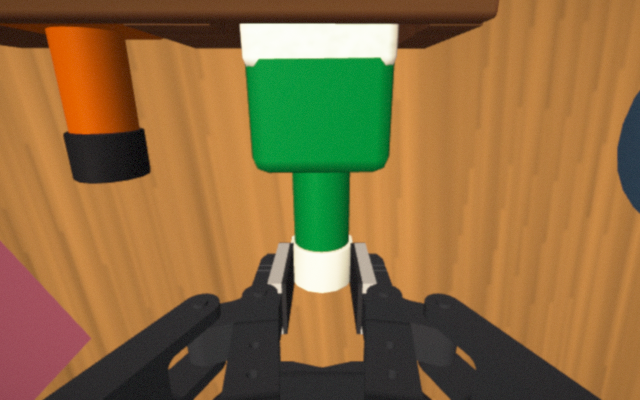

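{"api": "drive_tool", "payload": {
  "deltas": [
    {"hand": 0, "offset": [-0.15, -1.5, 0], "angular": [0, 0, 0]},
    {"hand": 0, "offset": [-0.3, -3, 0], "angular": [0, 0, 0]},
    {"hand": 0, "offset": [-0.45, -4.5, 0], "angular": [0, 0, 0]},
    {"hand": 0, "offset": [-0.6, -6, 0], "angular": [0, 0, 0]},
    {"hand": 0, "offset": [-0.75, -7.5, 0], "angular": [0, 0, 0]},
    {"hand": 0, "offset": [-0.85, -9, 0], "angular": [0, 0, 0]},
    {"hand": 0, "offset": [-0.85, -9, 0], "angular": [0, 0, 0]},
    {"hand": 0, "offset": [-0.85, -9, 0], "angular": [0, 0, 0]}
  ]
}}

```text
time: 4.92
tool_pos: [0.5385, 0.1459, 0.0076]
tcp_rot: [2.316, 2.12, -0.005]
wrist_force: [-1.5, -5.0, 8.3]
width: 0.307
```

{"api": "drive_tool", "payload": {
  "deltas": [
    {"hand": 0.8, "offset": [0, 0, 0], "angular": [0, 0, 0]},
    {"hand": 0.8, "offset": [0, 0, 0], "angular": [0, 0, 0]},
    {"hand": 0.8, "offset": [0, 0, 0], "angular": [0, 0, 0]},
    {"hand": 0.8, "offset": [0, 0, 0], "angular": [0, 0, 0]},
    {"hand": 0.8, "offset": [0, 0, 3], "angular": [0, 0, 0]},
    {"hand": 0.8, "offset": [0, 0, 7], "angular": [0, 0, 0]},
    {"hand": 1, "offset": [0, 0, 12], "angular": [0, 0, 0]},
    {"hand": 1, "offset": [0, 0, 16], "angular": [0, 0, 0]}
  ]
}}

```text
time: 5.92
tool_pos: [0.5393, 0.1486, 0.1693]
tcp_rot: [2.317, 2.12, 0.002]
wrist_force: [-0.0, -0.4, -0.3]
width: 1.003
```

{"api": "drive_tool", "payload": {
  "deltas": [
    {"hand": 1, "offset": [0, 0, 0], "angular": [0, 0, 0]},
    {"hand": 1, "offset": [0, 0, 0], "angular": [0, 0, 0]}
  ]
}}

```text
time: 6.18
tool_pos: [0.5384, 0.1483, 0.1666]
tcp_rot: [-2.318, -2.12, 0.001]
wrist_force: [-0.0, -1.6, -1.0]
width: 1.002
```

```bash
python3 - <<'E'
from h import *
c=cam('wrist','w3.png');s=bot.read_state();print(s['tool_pos'],s['width'],s['wrist_force'])
f=c['frame'];hsv=cv2.cvtColor(f,cv2.COLOR_BGR2HSV)
m=cv2.inRange(hsv,(50,120,40),(85,255,255))
for k in cv2.findContours(m,0,2)[0]:
    if cv2.contourArea(k)>150: print(cv2.boundingRect(k),cv2.minAreaRect(k))
E
```

```text
[0.53774739 0.14818305 0.16565325] 1.000413586328865 [-1.14916611 -0.35742496 -0.13782519]
(290, 79, 63, 92) ((321.0, 124.5), (91.0, 62.0), 90.0)
```

View pics/w3.png

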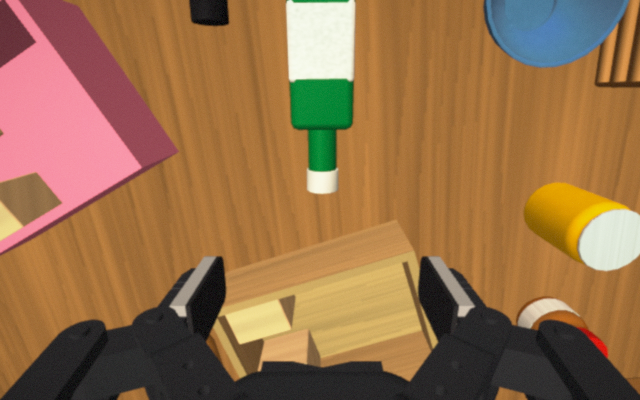

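The bottle lies free on the counter, shoulder at (321,127) and cap at (322,180).

```bash
python3 - <<'E'
from h import *
c=cam('wrist')
for p,z in(((321.5,126),.052),((289,100),.052),((353,100),.052),((287,10),.052),((355,10),.052),((322.5,168.5),.041),((322.5,192.5),.026)): print(p,ray(c,p,z).round(4))
s=bot.read_state();print(s['tool_pos'])
f=c['frame'];print(f[0:6,320].tolist())
# box blocks rim corners
for p in ((399,221),(224,268)): print('boxwall',ray(c,p,.072).round(4))
E
```

```text
(321.5, 126) [0.5423 0.1961 0.052 ]
(289, 100) [0.5181 0.2189 0.052 ]
(353, 100) [0.5694 0.2143 0.052 ]
(287, 10) [0.5243 0.2832 0.052 ]
(355, 10) [0.5748 0.2786 0.052 ]
(322.5, 168.5) [0.5398 0.1578 0.041 ]
(322.5, 192.5) [0.5374 0.1309 0.026 ]
[0.53752046 0.14807685 0.16520693]
[[61, 138, 29], [131, 179, 132], [219, 238, 229], [233, 247, 243], [231, 246, 242], [231, 246, 242]]
boxwall [0.6001 0.1147 0.072 ]
boxwall [0.4465 0.0836 0.072 ]
```

{"api": "drive_tool", "payload": {
  "deltas": [
    {"hand": 1, "offset": [0.5, 5, 0], "angular": [0, 0, 0]},
    {"hand": 1, "offset": [0.9, 9.9, 0], "angular": [0, 0, 0]},
    {"hand": 1, "offset": [0.9, 9.9, 0], "angular": [0, 0, 0]},
    {"hand": 1, "offset": [0.9, 9.9, -5], "angular": [0, 0, 0]},
    {"hand": 1, "offset": [0.9, 9.9, -10], "angular": [0, 0, 0]},
    {"hand": 1, "offset": [0.9, 9.9, -14], "angular": [0, 0, 0]},
    {"hand": 1, "offset": [0.9, 9.9, -15.9], "angular": [0, 0, 0]},
    {"hand": 1, "offset": [0.9, 9.9, -15.9], "angular": [0, 0, 0]}
  ]
}}

```text
time: 7.28
tool_pos: [0.5463, 0.2461, 0.0063]
tcp_rot: [-2.318, -2.119, 0.007]
wrist_force: [-0.6, 0.4, 0.6]
width: 0.998
```

{"api": "drive_tool", "payload": {
  "deltas": [
    {"hand": 1, "offset": [0, 0, 0], "angular": [0, 0, 0]},
    {"hand": 0, "offset": [0, 0, 0], "angular": [0, 0, 0]},
    {"hand": 0, "offset": [0, 0, 0], "angular": [0, 0, 0]},
    {"hand": 0, "offset": [0, 0, 0], "angular": [0, 0, 0]},
    {"hand": 0, "offset": [0, 0, 0], "angular": [0, 0, 0]},
    {"hand": 0, "offset": [0, 0, 0], "angular": [0, 0, 0]}
  ],
  "force": 60
}}

```text
time: 8.02
tool_pos: [0.5491, 0.248, 0.0102]
tcp_rot: [2.318, 2.12, 0.004]
wrist_force: [-1.1, 0.5, 6.1]
width: 0.593
```

{"api": "drive_tool", "payload": {
  "deltas": [
    {"hand": 0, "offset": [0, 0, 1], "angular": [0, 0, 0]},
    {"hand": 0, "offset": [0, 0, 3], "angular": [0, 0, 0]},
    {"hand": 0, "offset": [0, 0, 6], "angular": [0, 0, 0]},
    {"hand": 0, "offset": [0, 0, 10], "angular": [0, 0, 0]},
    {"hand": 0, "offset": [0, 0, 13], "angular": [0, 0, 0]},
    {"hand": 0, "offset": [0, 0, 13], "angular": [0, 0, 0]}
  ]
}}

```text
time: 8.78
tool_pos: [0.5506, 0.2485, 0.1427]
tcp_rot: [2.316, 2.118, 0.012]
wrist_force: [-0.2, 1.4, -3.8]
width: 0.592
```

{"api": "drive_tool", "payload": {
  "deltas": [
    {"hand": 0, "offset": [0.1, -3, 0], "angular": [0, 0, -8]},
    {"hand": 0, "offset": [0.3, -7, 0], "angular": [0, 0, -18]},
    {"hand": 0, "offset": [0.5, -11, 0], "angular": [0, 0, -28]},
    {"hand": 0, "offset": [0.6, -15, 0], "angular": [0, 0, -38]},
    {"hand": 0, "offset": [0.7, -19, 0], "angular": [0, 0, -48]},
    {"hand": 0, "offset": [0.8, -22, 0], "angular": [0, 0, -58]},
    {"hand": 0, "offset": [0.9, -24, 0], "angular": [0, 0, -66]},
    {"hand": 0, "offset": [0.9, -25, 0], "angular": [0, 0, -70.7]}
  ]
}}

```text
time: 9.78
tool_pos: [0.5555, -0.0039, 0.1363]
tcp_rot: [-3.118, -0.381, 0.005]
wrist_force: [1.1, 1.0, -3.2]
width: 0.595
```

{"api": "drive_tool", "payload": {
  "deltas": [
    {"hand": 0, "offset": [0, 0, 0], "angular": [0, 0, 0]},
    {"hand": 0, "offset": [0, 0, 0], "angular": [0, 0, 0]},
    {"hand": 0, "offset": [0, 0, 0], "angular": [0, 0, 0]}
  ]
}}

```text
time: 10.15
tool_pos: [0.5567, -0.002, 0.1379]
tcp_rot: [-3.117, -0.39, 0.001]
wrist_force: [-1.3, 0.7, -3.3]
width: 0.593
```

```bash
python3 - <<'E'
from h import *
c=cam('wrist');s=bot.read_state();print(s['tool_pos'],s['width'],cv2.Rodrigues(s['tcp_rot'])[0].round(3))
t=cam('top')
cv2.imwrite('pics/w4.png',np.hstack([c['frame'],cv2.resize(t['frame'][140:225,275:310+45],(377,400),interpolation=2)])[:,:800] if 0 else np.vstack([cv2.resize(c['frame'],(560,350)),np.hstack([cv2.resize(t['frame'][140:225,270:365],(279,250),interpolation=2),np.zeros((250,281,3),np.uint8)])]))
cv2.imwrite('pics/w4raw.png',c['frame'])
E
```

```text
[ 0.55679969 -0.00201639  0.13802576] 0.5918518054285504 [[ 0.969  0.246 -0.   ]
 [ 0.246 -0.969  0.   ]
 [-0.    -0.    -1.   ]]
```

View pics/w4.png

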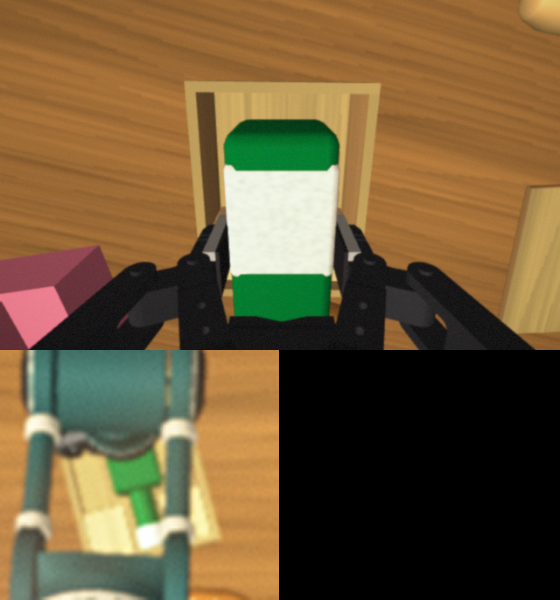

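```bash
python3 - <<'E'
from h import *
c=cam('wrist'); s=bot.read_state(); k=640/560
l,r=ray(c,(185*k,82*k),.072)[:2],ray(c,(380*k,84*k),.072)[:2]
e=l-r; print('far rim',l.round(4),r.round(4),np.linalg.norm(e),np.degrees(np.arctan2(e[1],e[0]))-90)
a=np.degrees(np.arctan2(e[1],e[0]))-90; u=np.array([np.cos(np.radians(a)),np.sin(np.radians(a))])
cen=(l+r)/2-.098*u; print('box centre',cen,'seat',cen+.029*u)
z=s['tool_pos'][2]-.010+.052
b1=(ray(c,(225*k,170*k),z)+ray(c,(338*k,170*k),z))/2; b2=(ray(c,(230*k,272*k),z)+ray(c,(330*k,272*k),z))/2
print('bottle axis',b1,b2,np.degrees(np.arctan2(*(b1-b2)[1::-1])))
for rr in(120,125,132): print(rr,((ray(c,(282*k,rr*k),z)[:2]-s['tool_pos'][:2])@u))
print('shoulder-label', (ray(c,(280*k,170*k),z)[:2]-s['tool_pos'][:2])@u,(ray(c,(280*k,275*k),z)[:2]-s['tool_pos'][:2])@u)
E
```

```text
far rim [0.6121 0.0865] [ 0.6472 -0.0574] 0.14815385895899374 13.714263006158419
box centre [ 0.53441609 -0.00867927] seat [ 0.5625893  -0.00180395]
bottle axis [0.59524354 0.00673593 0.18023348] [ 0.54341498 -0.00568784  0.18023348] 13.479962269027506
120 0.06132809339663651
125 0.05922970688008185
132 0.05625503470206018
shoulder-label 0.03930536004782835 -0.01575466530231574
```

{"api": "drive_tool", "payload": {
  "deltas": [
    {"hand": 0, "offset": [0.25, -0.1, 0], "angular": [0, 0, 0.3]},
    {"hand": 0, "offset": [0.25, -0.1, -3], "angular": [0, 0, 0.3]},
    {"hand": 0, "offset": [0.25, -0.1, -5.5], "angular": [0, 0, 0.3]},
    {"hand": 0, "offset": [0.25, -0.1, -7.5], "angular": [0, 0, 0.3]},
    {"hand": 0, "offset": [0.25, -0.1, -9], "angular": [0, 0, 0.3]},
    {"hand": 0, "offset": [0.25, -0.1, -10.5], "angular": [0, 0, 0.3]},
    {"hand": 0, "offset": [0.25, -0.1, -11.3], "angular": [0, 0, 0.3]},
    {"hand": 0, "offset": [0.25, -0.1, -11.3], "angular": [0, 0, 0.3]}
  ]
}}

```text
time: 11.3
tool_pos: [0.5591, -0.0036, 0.0247]
tcp_rot: [-3.116, -0.396, 0.002]
wrist_force: [-0.7, 0.3, -3.3]
width: 0.595
```

{"api": "drive_tool", "payload": {
  "deltas": [
    {"hand": 0, "offset": [0, 0, -0.3], "angular": [0, 0, 0]},
    {"hand": 0, "offset": [0, 0, -0.6], "angular": [0, 0, 0]},
    {"hand": 0, "offset": [0, 0, -0.6], "angular": [0, 0, 0]},
    {"hand": 0, "offset": [0, 0, -0.6], "angular": [0, 0, 0]}
  ]
}}

```text
time: 11.8
tool_pos: [0.5596, -0.0036, 0.0195]
tcp_rot: [3.116, 0.396, 0.0]
wrist_force: [-0.6, -0.2, -4.4]
width: 0.594
```

{"api": "drive_tool", "payload": {
  "deltas": [
    {"hand": 0, "offset": [0, 0, -0.15], "angular": [0, 0, 0]},
    {"hand": 0, "offset": [0, 0, -0.15], "angular": [0, 0, 0]},
    {"hand": 0, "offset": [0, 0, -0.15], "angular": [0, 0, 0]}
  ]
}}

```text
time: 12.18
tool_pos: [0.5599, -0.0036, 0.0182]
tcp_rot: [3.116, 0.396, 0.001]
wrist_force: [-0.1, 1.0, -0.7]
width: 0.595
```

Touching down, since the wrist force went from -4.4 to -0.7 N. I'll release with a limited opening, rise and look.

{"api": "drive_tool", "payload": {
  "deltas": [
    {"hand": 0.85, "offset": [0, 0, 0], "angular": [0, 0, 0]},
    {"hand": 0.85, "offset": [0, 0, 0], "angular": [0, 0, 0]},
    {"hand": 0.85, "offset": [0, 0, 0], "angular": [0, 0, 0]},
    {"hand": 0.85, "offset": [0, 0, 0], "angular": [0, 0, 0]},
    {"hand": 0.85, "offset": [0, 0, 3], "angular": [0, 0, 0]},
    {"hand": 0.85, "offset": [0, 0, 8], "angular": [0, 0, 0]},
    {"hand": 0.85, "offset": [0, 0, 13], "angular": [0, 0, 0]},
    {"hand": 1, "offset": [0, -5, 15], "angular": [0, 0, 0]}
  ]
}}

```text
time: 13.18
tool_pos: [0.5621, -0.0521, 0.1721]
tcp_rot: [3.115, 0.403, 0.011]
wrist_force: [0.8, -0.8, -0.5]
width: 0.997
```

{"api": "drive_tool", "payload": {
  "deltas": [
    {"hand": 1, "offset": [-0.5, -6, 0], "angular": [0, 0, 0.5]},
    {"hand": 1, "offset": [-1.5, -12, 0], "angular": [0, 0, 1]},
    {"hand": 1, "offset": [-3, -18, 0], "angular": [0, 0, 2]},
    {"hand": 1, "offset": [-4, -24, 0], "angular": [0, 0, 2.5]},
    {"hand": 1, "offset": [-4.5, -28, 0], "angular": [0, 0, 3]},
    {"hand": 1, "offset": [-4.5, -31, 0], "angular": [0, 0, 3]},
    {"hand": 1, "offset": [-4.5, -31, 0], "angular": [0, 0, 3]},
    {"hand": 1, "offset": [-4.5, -31, 0], "angular": [0, 0, 3]}
  ]
}}

```text
time: 14.18
tool_pos: [0.5143, -0.3629, 0.1674]
tcp_rot: [-3.104, -0.477, 0.0]
wrist_force: [0.2, 0.5, -0.2]
width: 1.002
```

```bash
python3 - <<'E'
from h import *
c=cam('wrist','w5.png');t=cam('top','top5.png');s=bot.read_state();print(s['tool_pos'],cv2.Rodrigues(s['tcp_rot'])[0].round(3))
cv2.imwrite('pics/m5.png',np.vstack([cv2.resize(c['frame'],(480,300)),cv2.resize(t['frame'][140:225,275:411],(480,300),interpolation=2)]))
E
```

```text
[ 0.51452351 -0.36233508  0.16760178] [[ 0.953  0.301 -0.   ]
 [ 0.301 -0.953  0.001]
 [-0.    -0.001 -1.   ]]
```

View pics/m5.png

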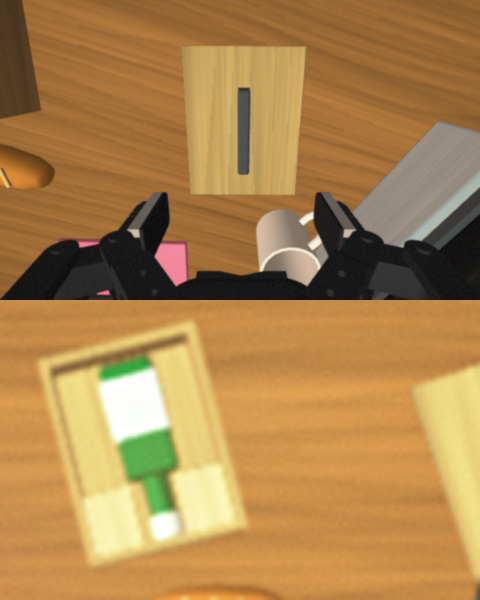

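The bottle lies in the box with its neck in the channel. In the wrist view the lid's bar runs from (325,117) to (324,232) at full scale.

```bash
python3 - <<'E'
from h import *
c=cam('wrist');f=c['frame'];k=640/480
hsv=cv2.cvtColor(f,cv2.COLOR_BGR2HSV)
m=np.zeros(f.shape[:2],np.uint8); m[75:250,275:375]=cv2.inRange(hsv,(0,0,0),(180,255,110))[75:250,275:375]
ct=max(cv2.findContours(m,0,2)[0],key=cv2.contourArea);r=cv2.minAreaRect(ct);print(r)
x,y,w,h=cv2.boundingRect(ct)
def cx(row): v=np.where(m[row])[0]; return v.mean()
a=ray(c,(cx(y+6),y),.056);b=ray(c,(cx(y+h-8),y+h),.052)
print('bar',a,b,(a+b)/2,np.linalg.norm(a-b),np.degrees(np.arctan2(*(a-b)[1::-1])))
q=np.array([ray(c,(p[0]*k,p[1]*k),.016)[:2] for p in((182,46),(306,46),(296,194),(191,194))]);e=np.roll(q,-1,0)-q
print(q.mean(0),np.linalg.norm(e,axis=1),np.degrees(np.arctan2(e[:,1],e[:,0])))
print('mug',ray(c,(280*k,212*k),.085))
t=cam('top');print(ray(t,(458,228),.085))
# box & bottle in top view
p=lambda x,y:(275+x*136/480,140+(y-300)*85/300)
for n,X,z in(('cap',(165,525),.034),('shoulder',(150,468),.060),('rear',(125,362),.060)): print(n,ray(t,p(*X),z).round(4))
for X in((38,362),(194,320),(247,526),(94,566)): print('rim',ray(t,p(*X),.072).round(4))
E
```

```text
((325.5, 175.0), (114.0, 15.0), 90.0)
bar [ 0.5690048  -0.34932333  0.056     ] [ 0.47028077 -0.38004845  0.052     ] [ 0.51964279 -0.36468589  0.054     ] 0.1034720583549851 17.287306384719642
[ 0.51974707 -0.3650139 ] [0.1462051  0.19489329 0.14865245 0.19493218] [ -72.43417804 -162.08535237  107.58063096   17.19523452]
mug [ 0.45296434 -0.42895458  0.085     ]
[ 0.37243097 -0.46159577  0.085     ]
cap [ 0.4591 -0.0299  0.034 ]
shoulder [ 0.5109 -0.017   0.06  ]
rear [0.6102 0.0047 0.06  ]
rim [0.6096 0.0845 0.072 ]
rim [ 0.6462 -0.0599  0.072 ]
rim [ 0.4552 -0.1049  0.072 ]
rim [0.4211 0.0354 0.072 ]
```

{"api": "drive_tool", "payload": {
  "deltas": [
    {"hand": 0.8, "offset": [0.5, -0.25, 0], "angular": [0, 0, -0.2]},
    {"hand": 0.8, "offset": [0.5, -0.25, -5], "angular": [0, 0, -0.2]},
    {"hand": 0.8, "offset": [0.5, -0.25, -9], "angular": [0, 0, -0.2]},
    {"hand": 0.8, "offset": [0.5, -0.25, -12], "angular": [0, 0, -0.2]},
    {"hand": 0.8, "offset": [0.5, -0.25, -13.8], "angular": [0, 0, -0.2]},
    {"hand": 0.8, "offset": [0.5, -0.25, -13.8], "angular": [0, 0, -0.2]},
    {"hand": 0.8, "offset": [0.5, -0.25, -13.8], "angular": [0, 0, -0.2]}
  ]
}}

```text
time: 15.25
tool_pos: [0.5207, -0.3669, 0.0313]
tcp_rot: [3.104, 0.472, 0.003]
wrist_force: [0.0, 0.5, 0.2]
width: 0.798
```

{"api": "drive_tool", "payload": {
  "deltas": [
    {"hand": 0, "offset": [0, 0, 0], "angular": [0, 0, 0]},
    {"hand": 0, "offset": [0, 0, 0], "angular": [0, 0, 0]},
    {"hand": 0, "offset": [0, 0, 0], "angular": [0, 0, 0]},
    {"hand": 0, "offset": [0, 0, 0], "angular": [0, 0, 0]},
    {"hand": 0, "offset": [0, 0, 0], "angular": [0, 0, 0]},
    {"hand": 0, "offset": [0, 0, 0], "angular": [0, 0, 0]},
    {"hand": 0, "offset": [0, 0, 0], "angular": [0, 0, 0]},
    {"hand": 0, "offset": [0, 0, 0], "angular": [0, 0, 0]}
  ],
  "force": 70
}}

```text
time: 16.25
tool_pos: [0.5196, -0.3659, 0.0307]
tcp_rot: [-3.106, -0.472, -0.0]
wrist_force: [-0.7, 2.2, 6.2]
width: 0.125
```

{"api": "drive_tool", "payload": {
  "deltas": [
    {"hand": 0, "offset": [0, 0, 1], "angular": [0, 0, 0]},
    {"hand": 0, "offset": [0, 0, 3], "angular": [0, 0, 0]},
    {"hand": 0, "offset": [0, 0, 6], "angular": [0, 0, 0]},
    {"hand": 0, "offset": [0, 0, 10], "angular": [0, 0, 0]},
    {"hand": 0, "offset": [0, 0, 13], "angular": [0, 0, 0]},
    {"hand": 0, "offset": [0, 0, 14], "angular": [0, 0, 0]},
    {"hand": 0, "offset": [0, 0, 14], "angular": [0, 0, 0]}
  ]
}}

```text
time: 17.12
tool_pos: [0.5197, -0.3664, 0.1706]
tcp_rot: [3.105, 0.472, 0.002]
wrist_force: [-0.5, 1.0, -4.0]
width: 0.131
```

{"api": "drive_tool", "payload": {
  "deltas": [
    {"hand": 0, "offset": [0, 3, 0], "angular": [0, 0, 0]},
    {"hand": 0, "offset": [0.1, 8, 0], "angular": [0, 0, 0]},
    {"hand": 0, "offset": [0.3, 13, 0], "angular": [0, 0, -1]},
    {"hand": 0, "offset": [0.5, 18, 0], "angular": [0, 0, -1.5]},
    {"hand": 0, "offset": [0.8, 23, 0], "angular": [0, 0, -2]},
    {"hand": 0, "offset": [1, 28, 0], "angular": [0, 0, -2.5]},
    {"hand": 0, "offset": [1.2, 32, 0], "angular": [0, 0, -3]},
    {"hand": 0, "offset": [1.3, 35.4, 0], "angular": [0, 0, -3.4]}
  ]
}}

```text
time: 18.12
tool_pos: [0.5308, -0.0103, 0.1675]
tcp_rot: [-3.118, -0.38, 0.006]
wrist_force: [0.2, -0.7, -3.8]
width: 0.124
```

{"api": "drive_tool", "payload": {
  "deltas": [
    {"hand": 0, "offset": [0, 0, 0], "angular": [0, 0, 0]},
    {"hand": 0, "offset": [0, 0, 0], "angular": [0, 0, 0]},
    {"hand": 0, "offset": [0, 0, -4], "angular": [0, 0, 0]},
    {"hand": 0, "offset": [0, 0, -4], "angular": [0, 0, 0]},
    {"hand": 0, "offset": [0, 0, -4], "angular": [0, 0, 0]}
  ]
}}

```text
time: 18.75
tool_pos: [0.5325, -0.0129, 0.13]
tcp_rot: [3.119, 0.378, -0.001]
wrist_force: [2.0, -0.3, -3.9]
width: 0.126
```

```bash
python3 - <<'E'
from h import *
c=cam('wrist','w6.png');b=cam('scene','s6.png');s=bot.read_state();print(s['tool_pos'],s['width'],s['wrist_force'],cv2.Rodrigues(s['tcp_rot'])[0].round(3))
cv2.imwrite('pics/m6.png',np.vstack([cv2.resize(c['frame'],(480,300)),cv2.resize(b['frame'][130:255,240:440],(480,300),interpolation=2)]))
E
```

```text
[ 0.53368004 -0.01272081  0.13130637] 0.12946277856644509 [-0.32583612 -0.77520581 -4.66226756] [[ 0.971  0.239  0.002]
 [ 0.239 -0.971 -0.   ]
 [ 0.002  0.001 -1.   ]]
```

View pics/m6.png

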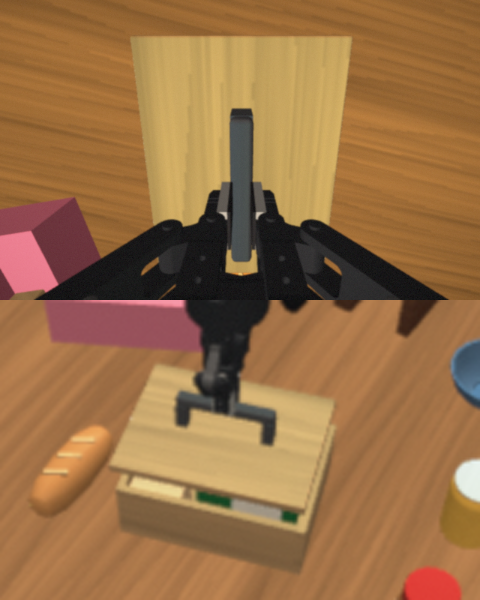

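```bash
python3 - <<'E'
from h import *
c=cam('wrist'); s=bot.read_state(); k=640/480; z=s['tool_pos'][2]-.0307+.016
l,r=ray(c,(131*k,37.5*k),z)[:2],ray(c,(351.5*k,37.5*k),z)[:2]
e=l-r; a=np.arctan2(e[1],e[0])-np.pi/2; u=np.array([np.cos(a),np.sin(a)])
print(np.linalg.norm(e),np.degrees(a),'lid centre',(l+r)/2-.098*u,'tcp',s['tool_pos'])
E
```

```text
0.14636703836788367 13.869603538345658 lid centre [ 0.53274595 -0.01394982] tcp [ 0.53378921 -0.01257718  0.13144097]
```

{"api": "drive_tool", "payload": {
  "deltas": [
    {"hand": 0, "offset": [0.05, 0.3, 0], "angular": [0, 0, 0]},
    {"hand": 0, "offset": [0.05, 0.3, -0.8], "angular": [0, 0, 0]},
    {"hand": 0, "offset": [0.05, 0.3, -1.6], "angular": [0, 0, 0]},
    {"hand": 0, "offset": [0.05, 0.3, -2.2], "angular": [0, 0, 0]},
    {"hand": 0, "offset": [0.05, 0.3, -2.7], "angular": [0, 0, 0]},
    {"hand": 0, "offset": [0.05, 0.3, -3.1], "angular": [0, 0, 0]},
    {"hand": 0, "offset": [0.05, 0.3, -3.1], "angular": [0, 0, 0]},
    {"hand": 0, "offset": [0.05, 0.3, -3.1], "angular": [0, 0, 0]}
  ]
}}

```text
time: 19.9
tool_pos: [0.5332, -0.0092, 0.099]
tcp_rot: [3.118, 0.38, 0.001]
wrist_force: [0.5, -0.1, -3.6]
width: 0.13
```

{"api": "drive_tool", "payload": {
  "deltas": [
    {"hand": 0, "offset": [0, 0, -0.2], "angular": [0, 0, 0]},
    {"hand": 0, "offset": [0, 0, -0.4], "angular": [0, 0, 0]},
    {"hand": 0, "offset": [0, 0, -0.4], "angular": [0, 0, 0]},
    {"hand": 0, "offset": [0, 0, -0.4], "angular": [0, 0, 0]}
  ]
}}

```text
time: 20.4
tool_pos: [0.5335, -0.0092, 0.0967]
tcp_rot: [3.118, 0.38, 0.002]
wrist_force: [-4.0, -0.1, 6.9]
width: 0.125
```

Home height reached: TCP z is 0.0967 as computed, with an upward force of 6.9 N. I'll release and back off.

{"api": "drive_tool", "payload": {
  "deltas": [
    {"hand": 0.6, "offset": [0, 0, 0], "angular": [0, 0, 0]},
    {"hand": 0.6, "offset": [0, 0, 0], "angular": [0, 0, 0]},
    {"hand": 0.6, "offset": [0, 0, 0], "angular": [0, 0, 0]},
    {"hand": 0.6, "offset": [0, 0, 0], "angular": [0, 0, 0]},
    {"hand": 0.6, "offset": [0, 0, 3], "angular": [0, 0, 0]},
    {"hand": 0.6, "offset": [0, 0, 8], "angular": [0, 0, 0]},
    {"hand": 0.6, "offset": [0, 0, 12], "angular": [0, 0, 0]},
    {"hand": 0.6, "offset": [0, 0, 12], "angular": [0, 0, 0]}
  ]
}}

```text
time: 21.4
tool_pos: [0.536, -0.0093, 0.2195]
tcp_rot: [3.117, 0.38, 0.013]
wrist_force: [-0.1, 0.6, 0.9]
width: 0.602
```

```bash
python3 - <<'E'
from h import *
c=cam('wrist','w7.png');b=cam('scene','s7.png');s=bot.read_state();print(s['tool_pos'],s['width'],s['wrist_force'])
cv2.imwrite('pics/m7.png',np.vstack([cv2.resize(c['frame'],(480,300)),cv2.resize(b['frame'][130:255,240:440],(480,300),interpolation=2)]))
E
```

```text
[ 0.53309033 -0.00912285  0.21497073] 0.598851596137145 [-0.17251363  1.32757014  0.36920469]
```

View pics/m7.png

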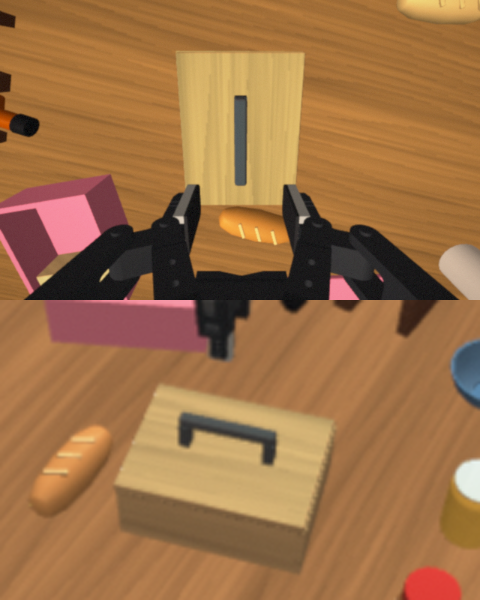

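The lid sits flush and square with the box all round, with corners in the wrist view at (177,52), (304,52), (297,205) and (185,205). One numeric check, then I hand in.

```bash
python3 - <<'E'
from h import *
c=cam('wrist');k=640/480
q=np.array([ray(c,(x*k,y*k),.082)[:2] for x,y in((177,52),(304,52),(297,205),(185,205))]);e=np.roll(q,-1,0)-q
print(q.mean(0),np.linalg.norm(e,axis=1),np.degrees(np.arctan2(e[:,1],e[:,0])))
print(bot.finish_job())
E
```

```text
[ 0.53056326 -0.01021907] [0.14193035 0.1938749  0.15144727 0.19378983] [ -76.09155293 -164.53465489  103.88571259   12.65197319]
the job is handed in; nothing more can be done
None
```

I drew the green bottle out of the rack by its cap and let it lie clear on the counter. I then took it by the body, laid it in the pale box and closed the box with the pale lid. The job is handed in at about 21.5 s of the 61 s; no verdict was reported.

**Last checks:**
- **Bottle:** after I let go, the top view showed it in the wide part with its neck in the channel. Its origin is about 27 mm along the box's x, though the two ends of the body gave 23 and 32 mm. Both are within the 12 to 46 mm allowed.
- **Lid height:** it seated with the tool at the computed home height (0.0967 m), with about 7 N of contact. The wrist and scene views show it flush all round.
- **Lid position:** its centre came out about 3 mm from the box centre and its angle agrees with the box to about a degree. My hand-read corners gave its short sides as 142 and 151 mm against a true 148, so that position is good to only a few millimetres.
- **Other things:** I did not measure the amber bottle, jar, tin, mug, bowl and rolls again. No move brought the arm near them, and those in view looked undisturbed.

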